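# Park the carving jig and counter-hold its clamp bolt

## Robot

A 7-joint arm with a two-finger parallel gripper is mounted at the origin on the work surface. World frame = base frame: x ahead of the robot, y to its left, z up, the work surface at z = 0. Lengths are in mm, angles in rad, forces in N, time in s.
With the tool pointing down it reaches from about 425 to 950 mm from the base axis. Payload 16.7 kg.
Tool frame: the origin (TCP) lies between the finger pads; the fingertips stand 11 mm ahead of it and the grasp point (between the pads) lies 8 mm behind it (r.tip_extent is the x of the fingertips in the tool frame, in mm); x points along the fingers, y is the direction in which the jaws open and shut, and the axes are right-handed (so a half turn about x gives the same grasp; the last joint's range is limited). The gripper opens to 94 mm and grips with 3 to 60 N. Pads are 16 mm wide; open, the fingers measure 119 mm over their backs; the gripper's body (75 mm by 177 mm) begins 78 mm behind the grasp point.
Start: joints at [-1.472, 0.426, 0.074, 1.606, -0.034, 1.111, -0.067], TCP at [165.565, 654.342, 216.467] pointing down, gripper open.
Joint ranges: [-2.85, 2.85], [-0.5, 2.14], [-1.23, 1.37], [0.21, 2.46], [-1.02, 4.16], [0.16, 2.05], [-2.73, 2.73]. Speed limits (rad/s): [1.89, 1.89, 2.39, 2.39, 3.01, 3.01, 3.01].

## Interface

Orientations are given as a unit quaternion [w, x, y, z].
In Python, from station import r, viewer gives the robot as it stands.
- The arm moves only by the tool drive_tool, never from a script. Its argument "commands" is a list that holds one entry, the list of rows, each a list of 5 numbers: the shift along the tool's x, y, z in mm, then the turn about the tool's x in rad, then the closure, from 0 (fully open) to 1 (shut). A call has 1 to 20 rows; each row is the pose to reach, as a shift and turn from the pose measured when the call began, along the tool's axes at that moment; what a row does not reach only later rows make up. A row lasts 1/12 s, in which the tool goes at most 41.7 mm and 7.16 degrees, less where a joint would pass 70% of its speed; a pose out of reach is approached as far as the arm can. A call with a gripper value outside its range is refused whole. The fingers move at their own pace and stop on an object; "squeeze" is the grip in N (left out, the last holds). Time passes only in rows, so rows that repeat a pose let the fingers close. It gives the time, the measured TCP pose, the force and the opening at its end, in the units of the state.
- r.state(): the state, without advancing time (a new reading comes with each control period).
- viewer.capture(name): name is "scene" or "top" or "wrist"; returns a dict with "pixels" (480x640x3 uint8, blue, green, red), "intrinsics" (3x3 intrinsics, pixels), "k1" (the pictures are not rectified: a ray, as slopes to the right and down, at radius r is drawn at 1 + k1 r^2 times it, then the intrinsics apply), "extrinsics" (4x4, takes a point from camera to world coordinates); the wrist camera has in their place "hand_eye" (4x4, takes a point from camera to tool coordinates, whose origin is the TCP and whose axes are the tool frame's). Camera axes: x right, y up, looking along -z (the intrinsics and any distortion apply to the point x, -y, -z); pixel columns grow to the right and rows downward; lengths in mm; the calibration is good to about 2 mm. A picture is of the moment at which its call begins: read the wrist's pose just before it. There is no depth.
- r.close_job(): hands the job in, once; it reports no verdict.
The state is a dict: "t": time; "joints": joint angles; "qd": joint speeds; "tau": joint torques, N m; "tcp_pos": TCP position; "orientation": TCP orientation; "ft_force": force on the tool from outside, world axes, zero at the start; "moment": the same for the moment, N m; "width": finger opening in mm.
Only numpy, scipy, OpenCV 4.12 (cv2) and the standard library are available. Lean on these libraries where they do the work, as an engineer would, in place of code of your own. Each camera call takes 0.05 s, during which the arm holds its last target.

## Task

Push the carving jig along its rail to the next station until it sits in the detent there, leaving its clamp bolt alone on the way. Then reach down into the narrow gap behind the steel bracket, grip the hidden brass bolt head across its flats so that it stands upright against its spring, and finish while still holding it firmly so that it cannot turn; the jig stays in the detent. Leave the mallet, the gouge and the wax tin alone.

Things in the scene. Friction and masses are not known exactly. Their poses are not given: they have to be found in the camera images.
- rail: Fixed dark steel rail base, 200 (x) x 480 (y) mm, 10 mm thick, on the bench; origin at the middle of its underside, z up. The jig slides along the rail's +y axis, to the left as the robot sees it. Green end stops 30 mm high. Its place and yaw (up to 0.3 rad) vary.
- jig (a joint): How far the jig has slid along the rail's +y, m: 0 to 0.05 at the start, 0.140 in the detent of the second station. It moves with 1 to 2 N and stays where it is left. From 0.122 a sprung roller resists with up to 8 N, then past 0.132 snaps into a notch in the jig's far edge and draws it to 0.140 within 2 mm. A hard stop at 0.144 ends its travel.
- station2 (a point): Brass mark of the second station on top of the rail base's far (+x) edge, in front of the green housing of the detent roller (38 mm high). At the second station the small red pointer on the deck's far edge stands beside it; the other brass mark, 140 mm towards -y, is the first station.
- post (a point): Point on the axis of the jig's upright pale turned-wood push post, 85 mm above the bench. Post 26 mm in diameter, from the deck up to 117 mm, with 30 mm free all round. It stands at the jig's trailing (-y) end, 140 mm to the -y and 15 mm to the -x side of the bolt head (rail axes). Deck: plywood, 165 (x) x 255 (y) mm, top 32 mm above the bench.
- bolt_head: Rectangular brass bolt head that rides on the jig: 16 mm across its two flats (its y), 36 mm long (its z, vertical when upright), 16 mm thick (its x, the bolt's level axis, along the rail's x); origin at its centre, 68 mm above the bench, its lower end 18 mm above the deck. A 14 mm shank joins it to the bracket. Pinch it from above, fingers closing along the rail's y.
- bracket_top (a point): Middle of the top edge of the steel bracket on the jig, an upright plate 6 mm thick (x) and 90 mm wide (y), top 108 mm above the bench, 26 mm to the +x side of the bolt head's centre. The head hangs in the 46 mm wide gap (head in its middle) between it and the carved wooden billet on the robot's side, 85 mm high. The gap is open above and at both y ends.
- clamp_bolt (a joint): Turn of the bolt about the rail's x axis, rad: 0 = head upright. A spring turns it with about 0.1 N m to its stop at -0.26, where it leans 15 degrees and measures 25 mm across in y, and where it goes back when let go; it can be turned to +0.2. Upright fingers closing on it with 15 N or more turn it upright and hold it.
- mallet: Loose wooden mallet standing on its head: head 90 mm wide and 110 mm high, handle up to 210 mm; origin under it. Left of the rail's +y end. Leave alone.
- gouge: Loose gouge with brown wooden handle, 230 mm long, 30 mm high, lying on the bench beyond the rail; origin under the handle's middle, blade to its +x. Leave alone.
- wax_tin: Loose green tin, 68 mm in diameter, 45 mm high, beyond the rail; origin under it. Leave alone.

How it is judged:
By the outcome, as a careful person would: the job done as asked, in the order asked, and still so for the second after the job is handed in, while the arm keeps its last pose, push and grip.
It also fails if it takes over 48 s, if anything falls off the work surface, if the arm or the gripper's body presses on something with over 40 N, if the wrist force passes 120 N, or if a joint passes its speed limit or range.

## Working session

There is one attempt and no reset: what is moved stays moved. The work goes in short steps, Python scripts to look and compute and a tool call to move; the robot and the scene stay as the last step left them, time stands still between calls to the robot, and variables do not carry over. Pictures are saved under pics/ and viewed, and the job is handed in when it is done.

Besides the shell and the picture viewer there is one more tool, called after "Emit:" by a JSON object that holds its "method" and its "body". drive_tool: Moves the arm, as the interface text tells. Its arguments: {"type":"object","properties":{"commands":{"type":"array","items":{"type":"array","items":{"type":"array","items":{"type":"number"}}}},"squeeze":{"type":"number"}},"required":["commands"]}

```bash
ls; mkdir -p pics; python3 - <<'E'
from station import r, viewer
import cv2, json
s=r.state(); print(s)
for n in("scene","top","wrist"):
    c=viewer.capture(n); cv2.imwrite(f"pics/{n}0.png",c["pixels"])
    print(n,c["intrinsics"],c["k1"],c.get("extrinsics",c.get("hand_eye")))
E
```

```text
pics
{'t': 0.0, 'joints': array([-1.47251115,  0.42674915,  0.07383365,  1.60660149, -0.03408899,
        1.11077811, -0.06707861]), 'qd': array([-1.28423738e-03, -5.45627972e-04,  1.30859613e-04,  2.71629868e-04,
        1.82697765e-03,  5.17639095e-04, -2.80142945e-05]), 'tau': array([ 1.62253837e-03, -9.35797763e+01,  3.66818771e+00, -4.54175556e+01,
       -4.87521663e-02,  2.00120837e-02,  1.37232423e-04]), 'tcp_pos': array([165.4679708 , 653.97395763, 215.76608742]), 'orientation': array([ 0.70166617,  0.08692657,  0.70170825, -0.08782874]), 'ft_force': array([ 0.1727842 ,  0.43972405, -0.28218951]), 'moment': array([ 0.01101651, -0.00467445,  0.037243  ]), 'width': 93.87150194650957}
scene [[544.25459454   0.         319.82289601]
 [  0.         544.25459454 243.76437197]
 [  0.           0.           1.        ]] -0.07318599817911442 [[ 7.54539120e-01 -4.05739603e-01  5.15796559e-01  1.19533928e+03]
 [ 6.56253318e-01  4.64688203e-01 -5.94471578e-01 -5.76798313e+02]
 [ 1.51608549e-03  7.87045265e-01  6.16893389e-01  7.65830082e+02]
 [ 0.00000000e+00  0.00000000e+00  0.00000000
[... 166 characters left out ...]
39822935 [[-1.82449889e-02  9.82273764e-01 -1.86561983e-01  4.88863307e+02]
 [-9.99573512e-01 -2.21752341e-02 -1.90014221e-02  8.41226540e+01]
 [-2.28016541e-02  1.86135736e-01  9.82259422e-01  8.96590306e+02]
 [ 0.00000000e+00  0.00000000e+00  0.00000000e+00  1.00000000e+00]]
wrist [[388.9967526    0.         318.89893965]
 [  0.         388.9967526  243.60719303]
 [  0.           0.           1.        ]] -0.08387254845495443 [[-9.15805023e-04  2.26511323e-01 -9.74008102e-01 -1.68598045e+02]
 [ 9.99999510e-01 -1.57803437e-04 -9.76941401e-04 -9.82959400e-01]
 [-3.74990115e-04 -9.74008519e-01 -2.26511068e-01 -6.59023217e+01]
 [ 0.00000000e+00  0.00000000e+00  0.00000000e+00  1.00000000e+00]]
```

View pics/scene0.png

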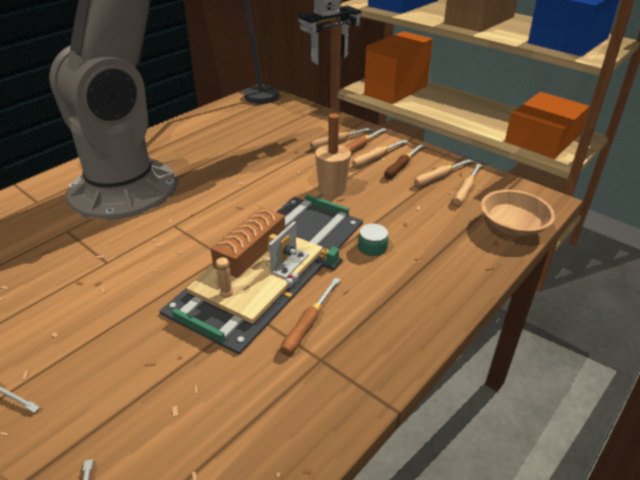

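View pics/top0.png

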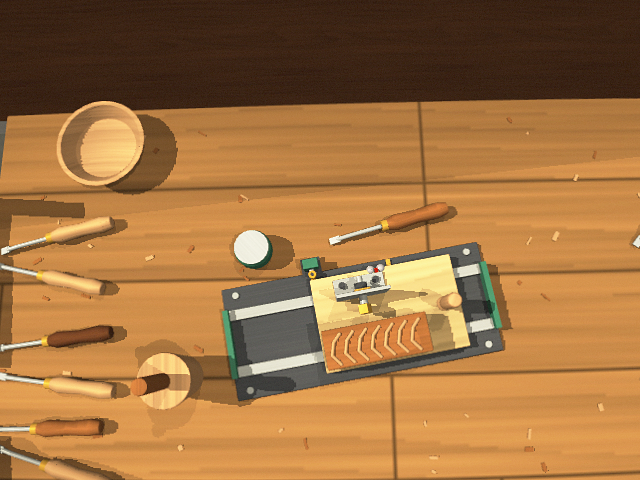

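View pics/wrist0.png

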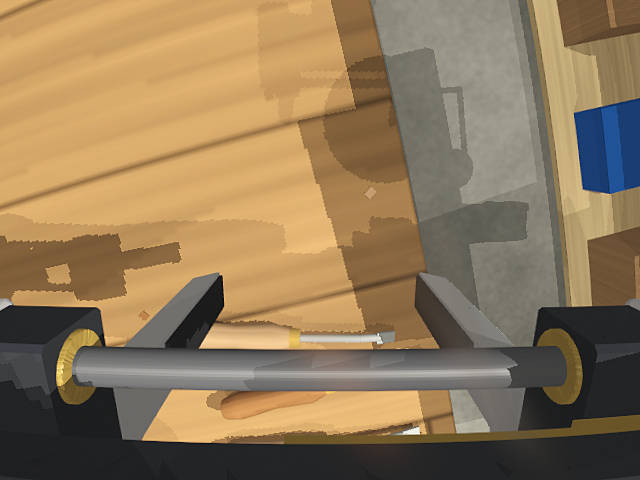

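The top view shows the post near (450,300), the bolt head near (365,307), and the station marks near (388,262) and (312,273). The red pointer is near (375,268). I'll zoom in for measurements.

```bash
cat > h.py <<'E'
import numpy as np, cv2
from scipy.spatial.transform import Rotation as R
from station import r, viewer
def rays(c,px,T=None):
    T=c["extrinsics"] if T is None else T
    px=np.array(px,float).reshape(-1,1,2)
    u=cv2.undistortPoints(px,c["intrinsics"],np.array([c["k1"],0,0,0.]),None,None).reshape(-1,2)
    d=np.c_[u[:,0],-u[:,1],-np.ones(len(u))]@T[:3,:3].T
    return T[:3,3],d
def plane(c,px,z,T=None):
    o,d=rays(c,px,T); t=(z-o[2])/d[:,2]; return o+t[:,None]*d
def proj(c,P,T=None):
    T=c["extrinsics"] if T is None else T
    p=(np.atleast_2d(P)-T[:3,3])@T[:3,:3]; p=p*[1,-1,-1]
    return cv2.projectPoints(p.reshape(-1,1,3),np.zeros(3),np.zeros(3),c["intrinsics"],np.array([c["k1"],0,0,0.]))[0].reshape(-1,2)
def tool():
    s=r.state(); q=s["orientation"]; T=np.eye(4); T[:3,:3]=R.from_quat([q[1],q[2],q[3],q[0]]).as_matrix(); T[:3,3]=s["tcp_pos"]; return s,T
E
python3 - <<'E'
from h import *
i=cv2.imread("pics/top0.png"); cv2.imwrite("pics/t0a.png",cv2.resize(i[235:405,215:510],None,fx=2.7,fy=2.7,interpolation=cv2.INTER_CUBIC)) 
i=cv2.imread("pics/scene0.png"); cv2.imwrite("pics/s0a.png",cv2.resize(i[190:355,155:370],None,fx=3.6,fy=3.6,interpolation=cv2.INTER_CUBIC))
E
```

```text
(no output)
```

View pics/t0a.png

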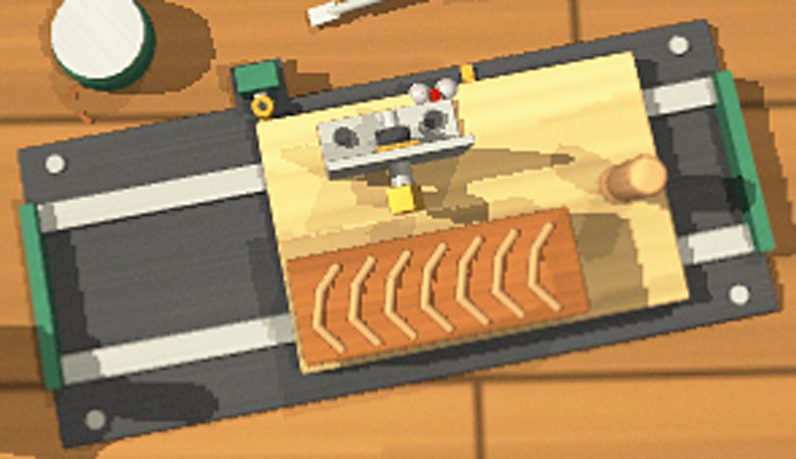

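View pics/s0a.png

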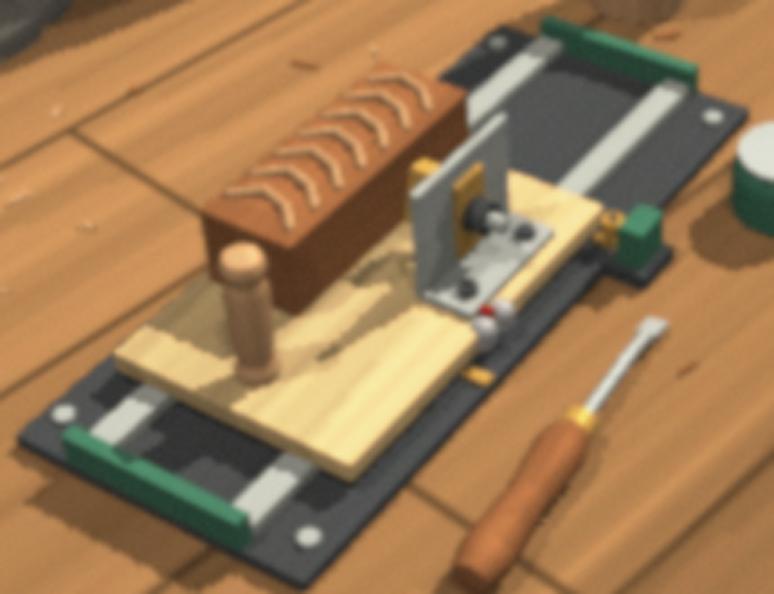

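```bash
python3 - <<'E'
from h import *
c=viewer.capture("top"); o=np.array([215,235]);f=lambda L:(np.array(L,float)+.5)/2.7-.5+o
rc=plane(c,f([(20,150),(706,20),(778,312),(64,446)]),10)
dk=plane(c,f([(258,118),(632,52),(688,298),(302,372)]),32)
print(rc.round(1)); print(dk.round(1))
for q in(rc,dk):
    m=q.mean(0); y=(q[0]-q[1]+q[3]-q[2]); print(m.round(1), "yaw",np.arctan2(-y[0],y[1]), [np.linalg.norm(q[i]-q[(i+1)%4]).round() for i in range(4)])
print("post",plane(c,f([(650,177)]),117),"head",plane(c,f([(400,200)]),86),"bracket",plane(c,f([(402,158)]),108))
print("mark1",plane(c,f([(468,73)]),10),"pointer",plane(c,f([(434,94)]),32))
sc=viewer.capture("scene"); o=np.array([155,190]);g=lambda L:(np.array(L,float)+.5)/3.6-.5+o
rs=plane(sc,g([(510,22),(20,438),(306,586),(748,110)]),10);print("scene rail",rs.round(1),rs.mean(0))
print("post",plane(sc,g([(243,258)]),117),"deck near right",plane(sc,g([(350,470),(115,350),(605,205)]),32),"bracket corners",plane(sc,g([(413,192),(507,115)]),108))
E
```

```text
[[ 578.   287.    10. ]
 [ 657.3 -182.9   10. ]
 [ 460.3 -216.1   10. ]
 [ 383.5  254.9   10. ]]
[[ 593.9  124.    32. ]
 [ 632.6 -125.3   32. ]
 [ 471.3 -151.2   32. ]
 [ 430.    98.1   32. ]]
[519.8  35.7  10. ] yaw 0.16440855264290244 [np.float64(477.0), np.float64(200.0), np.float64(477.0), np.float64(197.0)]
[531.9 -13.6  32. ] yaw 0.1591101176272401 [np.float64(252.0), np.float64(163.0), np.float64(253.0), np.float64(166.0)]
post [[ 543.54969016 -110.53974107  117.        ]] head [[535.05855722  35.2847612   86.        ]] bracket [[558.76126281  34.5985954  108.        ]]
mark1 [[624.25355114 -18.31654897  10.        ]] pointer [[607.35347215   7.27724463  32.        ]]
scene rail [[ 388.7  261.4   10. ]
 [ 468.8 -215.2   10. ]
 [ 662.7 -182.6   10. ]
 [ 580.1  287.1   10. ]] [525.08263553  37.66900017  10.        ]
post [[ 550.69811278 -110.93770509  117.        ]] deck near right [[ 637.69469815 -126.27097216   32.        ]
 [ 473.11948553 -149.33413453   32.        ]
 [ 592.97792849  126.97397097   32.        ]] bracket corners [[569.01541596  -6.15066588 108.        ]
 [558.6223227   80.09685495 108.        ]]
```

```bash
python3 - <<'E'
from h import *
s,T=tool(); print(s["t"],T.round(3))
c=viewer.capture("top"); print("mallet",plane(c,[(163,380)],110),plane(c,[(140,387)],210))
E
```

```text
0.25 [[-0.00000e+00  2.45000e-01  9.69000e-01  1.65519e+02]
 [-1.00000e-03  9.69000e-01 -2.45000e-01  6.54201e+02]
 [-1.00000e+00 -1.00000e-03  0.00000e+00  2.16160e+02]
 [ 0.00000e+00  0.00000e+00  0.00000e+00  1.00000e+00]]
mallet [[426.86446617 356.45786229 110.        ]] [[425.50893652 353.98699747 210.        ]]
```

Emit:
{"method": "drive_tool", "body": {"commands": [[[-42,0,0,0,1],[-84,0,0,0,1],[-124,0,0,0,1],[-124,-17,36,0,1],[-124,-34,72,0,1],[-124,-51,109,0,1],[-124,-68,145,0,1],[-124,-85,181,0,1],[-124,-102,218,0,1],[-124,-118,254,0,1],[-124,-135,290,0,1],[-124,-152,326,0,1],[-124,-169,363,0,1],[-124,-186,399,0,1],[-124,-203,435,0,1],[-124,-220,471,0,1],[-124,-237,508,0,1],[-124,-237,508,0,1]]]}}

```text
t: 1.8
tcp_pos: [605.2, 292.4, 340.1]
orientation: [0.702, 0.089, 0.7, -0.092]
ft_force: [0.6, -0.3, -0.1]
width: 0.5
```

Emit:
{"method": "drive_tool", "body": {"commands": [[[0,-40,6,-0.1,1],[0,-80,12,-0.2,1],[0,-120,18,-0.3,1],[0,-160,24,-0.41,1],[0,-200,30,-0.42,1],[0,-240,36,-0.42,1],[0,-280,42,-0.42,1],[0,-320,48,-0.42,1],[0,-360,54,-0.42,1],[0,-400,60,-0.42,1],[0,-440,66,-0.42,1],[0,-450,66,-0.42,1],[0,-450,66,-0.42,1],[0,-450,66,-0.42,1]]]}}

```text
t: 2.97
tcp_pos: [554.8, -159.8, 341.7]
orientation: [0.705, -0.058, 0.704, 0.056]
ft_force: [0.5, 0.3, 0.8]
width: 0.2
```

```bash
python3 - <<'E'
from h import *
s,T=tool(); print(s["t"],T.round(3))
c=viewer.capture("wrist"); cv2.imwrite("pics/w1.png",c["pixels"]); np.save("T1.npy",T)
c=viewer.capture("top"); cv2.imwrite("pics/t1.png",c["pixels"])
E
```

```text
2.9667 [[ 2.00000e-03 -1.61000e-01  9.87000e-01  5.54766e+02]
 [-3.00000e-03  9.87000e-01  1.61000e-01 -1.59847e+02]
 [-1.00000e+00 -4.00000e-03  1.00000e-03  3.41656e+02]
 [ 0.00000e+00  0.00000e+00  0.00000e+00  1.00000e+00]]
```

View pics/w1.png

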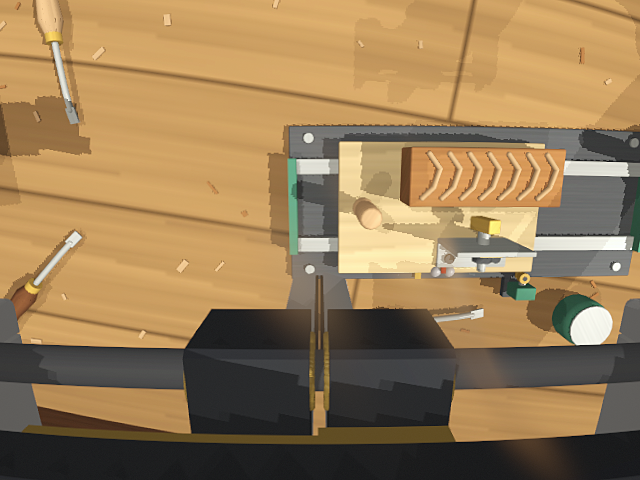

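View pics/t1.png

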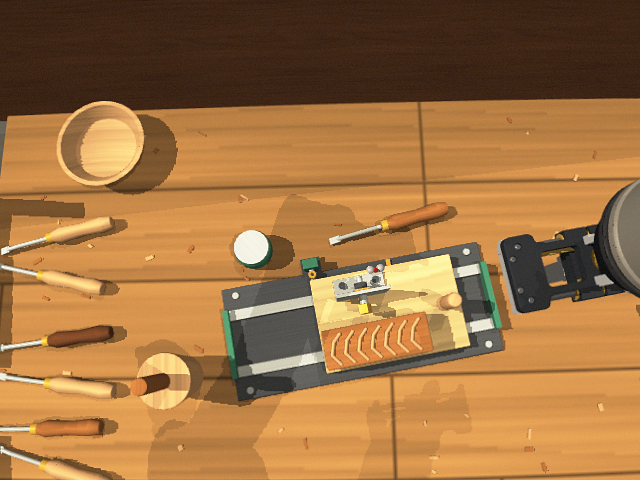

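The wrist view shows the jig squarely, with the post top near (372,214), the brass head at (487,222) and the bracket's top edge near y≈250. Now I'll triangulate these.

```bash
python3 - <<'E'
from h import *
i=cv2.imread("pics/w1.png"); cv2.imwrite("pics/w1a.png",cv2.resize(i[115:305,280:640],None,fx=2.2,fy=2.2,interpolation=cv2.INTER_CUBIC))
E
```

```text
(no output)
```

View pics/w1a.png

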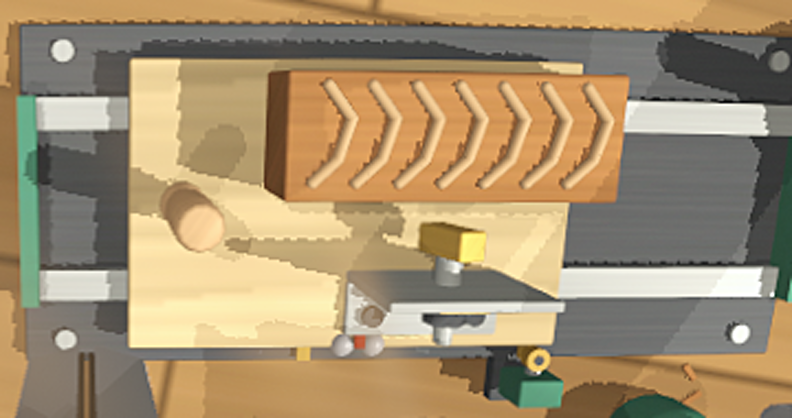

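```bash
python3 - <<'E'
from h import *
T=np.load("T1.npy"); c=viewer.capture("wrist"); W=T@c["hand_eye"]
f=lambda L:(np.array(L,float)+.5)/2.2-.5+np.array([280,115])
print("post",plane(c,f([(200,229)]),117,W)); print("bracket ends top edge",plane(c,f([(391,309),(565,307)]),108,W))
print("head top",plane(c,f([(470,244)]),86,W)); print("mark1",plane(c,f([(303,353)]),10,W),"ptr",plane(c,f([(360,342)]),32,W), "roller",plane(c,f([(538,358)]),30,W))
d=plane(c,f([(129,58),(129,348),(583,63),(553,344)]),32,W);print(d.round(1))
rl=plane(c,f([(20,24),(25,360),(766,353)]),10,W);print(rl.round(1))
y=rl[2]-rl[1];print("yaw",np.arctan2(-y[0],y[1])); y=d[3]-d[1];print("yaw",np.arctan2(-y[0],y[1]))
E
```

```text
post [[ 545.95228721 -108.63035576  117.        ]]
bracket ends top edge [[570.75746921  -6.6036268  108.        ]
 [555.45845219  81.38390093 108.        ]]
head top [[535.05981562  34.96087486  86.        ]]
mark1 [[626.76426044 -14.13841273  10.        ]] ptr [[608.70977807  10.97960689  32.        ]] roller [[601.74949465 122.73370187  30.        ]]
[[ 472.  -151.1   32. ]
 [ 634.1 -122.7   32. ]
 [ 429.7  100.2   32. ]
 [ 591.3  128.3   32. ]]
[[ 462.5 -214.1   10. ]
 [ 658.8 -182.2   10. ]
 [ 579.1  291.3   10. ]]
yaw 0.16673566226484265
yaw 0.16891874633504192
```

Emit:
{"method": "drive_tool", "body": {"commands": [[[40,0,0,0,1],[80,0,0,0,1],[120,0,0,0,1],[160,0,0,0,1],[200,0,0,0,1],[235,0,0,0,1],[258,0,0,0,1],[258,0,0,0,1]]]}}

```text
t: 3.78
tcp_pos: [553.4, -156.9, 79.0]
orientation: [0.703, -0.06, 0.706, 0.059]
ft_force: [-0.1, 1.1, 0.3]
width: 0.7
```

```bash
python3 - <<'E'
from h import *
s,T=tool(); print(s["t"],T.round(3))
c=viewer.capture("scene"); cv2.imwrite("pics/s2.png",cv2.resize(c["pixels"][150:360,140:400],None,fx=2.8,fy=2.8))
E
```

```text
3.7833 [[-5.00000e-03 -1.67000e-01  9.86000e-01  5.53366e+02]
 [-2.00000e-03  9.86000e-01  1.67000e-01 -1.56884e+02]
 [-1.00000e+00 -2.00000e-03 -5.00000e-03  7.90470e+01]
 [ 0.00000e+00  0.00000e+00  0.00000e+00  1.00000e+00]]
```

View pics/s2.png

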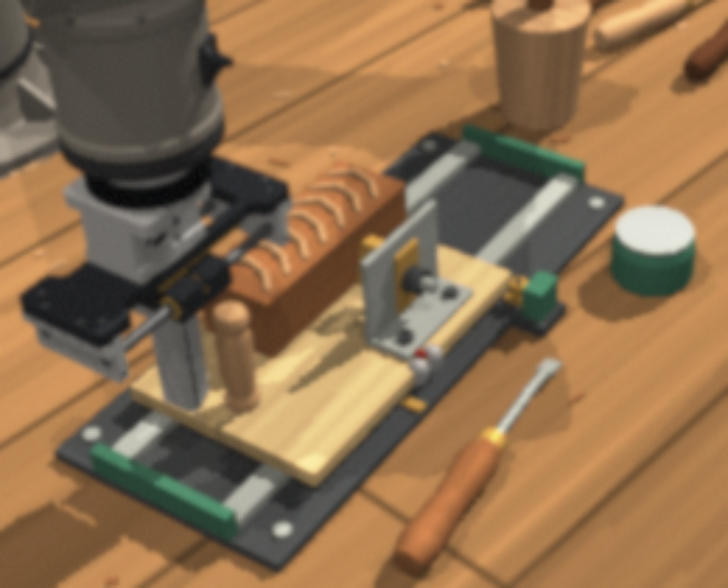

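Emit:
{"method": "drive_tool", "body": {"commands": [[[0,8,0,0,1],[0,14,0,0,1],[0,18,0,0,1],[0,22,0,0,1],[0,27,0,0,1],[0,32,0,0,1],[0,37,0,0,1],[0,42,0,0,1],[0,47,0,0,1],[0,52,0,0,1],[0,57,0,0,1],[0,62,0,0,1],[0,67,0,0,1],[0,72,0,0,1],[0,77,0,0,1],[0,82,0,0,1],[0,87,0,0,1],[0,92,0,0,1],[0,96,0,0,1],[0,98,0,0,1]]]}}

```text
t: 5.5
tcp_pos: [538.2, -60.2, 81.5]
orientation: [0.704, -0.06, 0.706, 0.058]
ft_force: [0.5, -1.2, -0.0]
width: 0.6
```

```bash
python3 - <<'E'
from h import *
s,T=tool(); print(s["t"],T.round(3))
c=viewer.capture("top"); cv2.imwrite("pics/t3.png",cv2.resize(c["pixels"][235:405,215:510],None,fx=2.7,fy=2.7,interpolation=cv2.INTER_CUBIC))
E
```

```text
5.5 [[-3.00000e-03 -1.67000e-01  9.86000e-01  5.38217e+02]
 [-3.00000e-03  9.86000e-01  1.67000e-01 -6.01800e+01]
 [-1.00000e+00 -2.00000e-03 -3.00000e-03  8.14800e+01]
 [ 0.00000e+00  0.00000e+00  0.00000e+00  1.00000e+00]]
```

View pics/t3.png

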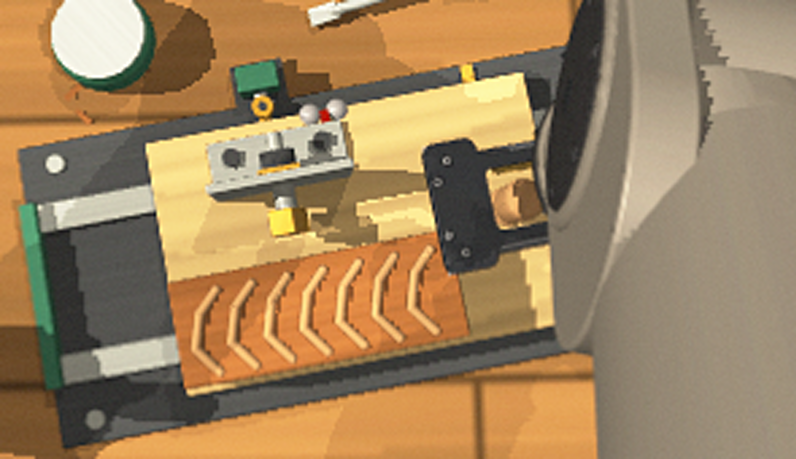

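```bash
python3 - <<'E'
from h import *
c=viewer.capture("top"); o=np.array([215,235]);f=lambda L:(np.array(L,float)+.5)/2.7-.5+o
y=np.array([-.165,.986,0])
P=plane(c,f([(434,94),(324,114)]),32);print((P[1]-P[0])@y)
P=plane(c,f([(402,190),(286,212)]),86);print((P[1]-P[0])@y)
P=plane(c,f([(302,372),(188,394),(258,118),(146,142)]),32);print((P[1]-P[0])@y,(P[3]-P[2])@y)
P=plane(c,f([(468,73)]),10);Q=plane(c,f([(324,114)]),32);print((Q-P)@y)
E
```

```text
73.9376985587857
72.24174655715356
74.15607160125998 75.57276403151995
[101.96169208]
```

Emit:
{"method": "drive_tool", "body": {"commands": [[[0,4,0,0,1],[0,8,0,0,1],[0,12,0,0,1],[0,15,0,0,1],[0,18,0,0,1],[0,21,0,0,1],[0,23,0,0,1],[0,25,0,0,1],[0,27,0,0,1]]]}}

```text
t: 6.35
tcp_pos: [533.8, -34.3, 81.5]
orientation: [0.704, -0.06, 0.706, 0.058]
ft_force: [0.2, -4.1, 0.6]
width: 0.4
```

Emit:
{"method": "drive_tool", "body": {"commands": [[[0,2,0,0,1],[0,4,0,0,1],[0,4,0,0,1]]]}}

```text
t: 6.6
tcp_pos: [533.0, -29.6, 81.4]
orientation: [0.704, -0.06, 0.706, 0.058]
ft_force: [0.7, 0.8, 0.3]
width: 0.5
```

Emit:
{"method": "drive_tool", "body": {"commands": [[[0,2,0,0,1],[0,2,0,0,1]]]}}

```text
t: 6.77
tcp_pos: [532.6, -26.9, 81.4]
orientation: [0.704, -0.06, 0.706, 0.059]
ft_force: [-0.1, 0.3, 0.2]
width: 0.7
```

Emit:
{"method": "drive_tool", "body": {"commands": [[[0,-12,0,0,1],[0,-22,0,0,1],[-40,-22,0,0,1],[-80,-22,0,0,1],[-120,-22,0,0,1],[-160,-22,0,0,1],[-200,-10,0,0,1],[-220,20,0,0,1],[-220,40,0,0,1],[-220,40,0,0,1]]]}}

```text
t: 7.6
tcp_pos: [526.8, 16.0, 302.7]
orientation: [0.704, -0.061, 0.705, 0.06]
ft_force: [-0.2, 0.1, -0.9]
width: 0.1
```

```bash
python3 - <<'E'
from h import *
s,T=tool(); print(s["t"],T.round(3)); np.save("T4.npy",T)
c=viewer.capture("wrist"); cv2.imwrite("pics/w4.png",c["pixels"])
c=viewer.capture("top"); cv2.imwrite("pics/t4.png",cv2.resize(c["pixels"][235:405,215:510],None,fx=2.7,fy=2.7,interpolation=cv2.INTER_CUBIC))
E
```

```text
7.6 [[-1.00000e-03 -1.71000e-01  9.85000e-01  5.26784e+02]
 [-0.00000e+00  9.85000e-01  1.71000e-01  1.60040e+01]
 [-1.00000e+00 -0.00000e+00 -1.00000e-03  3.02663e+02]
 [ 0.00000e+00  0.00000e+00  0.00000e+00  1.00000e+00]]
```

View pics/w4.png

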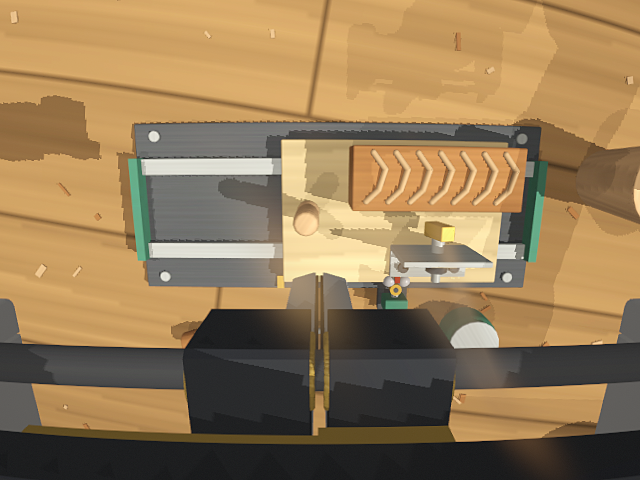

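View pics/t4.png

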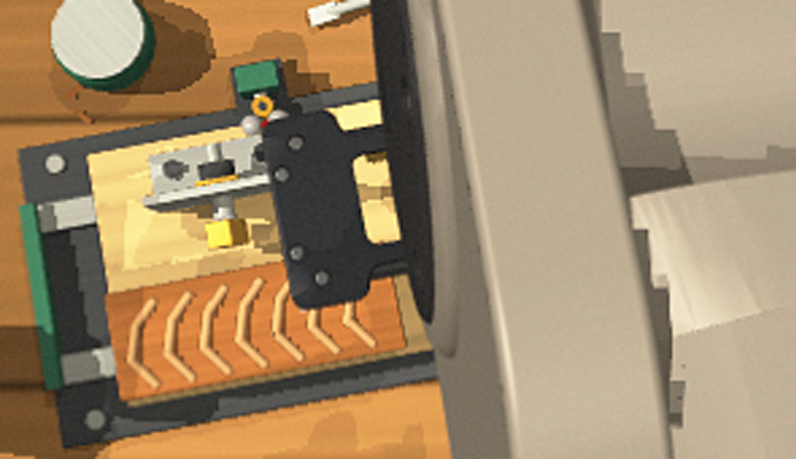

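Both views show the roller seated between the two bumps with the pointer beside it (wrist pixel (397,288)), so the jig is in the detent. Next I'll measure the head and bracket.

```bash
python3 - <<'E'
from h import *
i=cv2.imread("pics/w4.png"); cv2.imwrite("pics/w4a.png",cv2.resize(i[120:320,270:540],None,fx=2.9,fy=2.9,interpolation=cv2.INTER_CUBIC))
E
```

```text
(no output)
```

View pics/w4a.png

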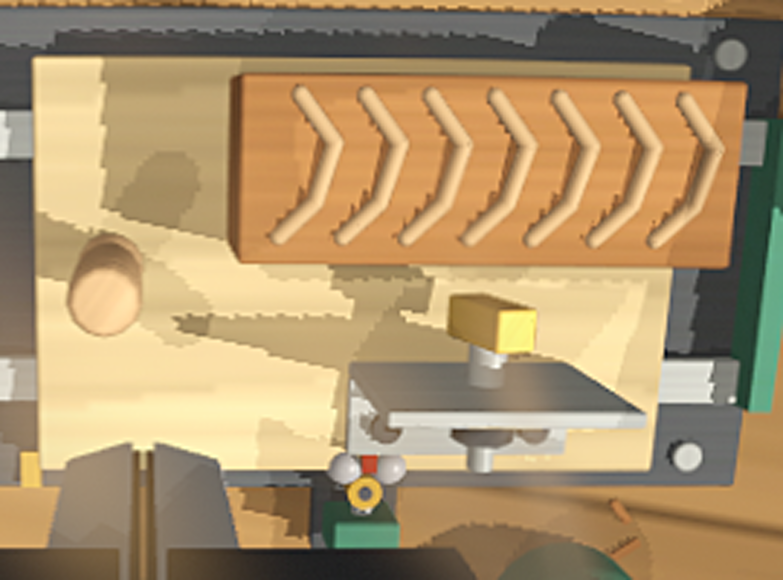

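```bash
python3 - <<'E'
from h import *
T=np.load("T4.npy"); c=viewer.capture("wrist"); W=T@c["hand_eye"]
f=lambda L:(np.array(L,float)+.5)/2.9-.5+np.array([270,120])
p=plane(c,f([(104,302)]),117,W)[0]; b=plane(c,f([(389,417),(645,417)]),108,W); h=plane(c,f([(516,330)]),86,W)[0]
d=plane(c,f([(40,470),(652,470)]),32,W)
bw=plane(c,f([(240,265),(728,268)]),85,W)
yw=.167; X=np.array([np.cos(yw),np.sin(yw),0]);Y=np.array([-np.sin(yw),np.cos(yw),0])
print("post",p,"brk",b,b.mean(0),"head",h,"deck",d,"billet",bw)
for q in(d,b,bw):
    v=q[1]-q[0];print(np.arctan2(-v[0],v[1]),np.linalg.norm(v))
print("head from post",p+140*Y+15*X,"from brk",b.mean(0)-26*X, "head-top rel bracket",(h-b.mean(0))@X,(h-b.mean(0))@Y,"rel post",(h-p)@X,(h-p)@Y)
print("billet to bracket X",(b.mean(0)-bw.mean(0))@X)
E
```

```text
post [526.37511699   3.06350702 117.        ] brk [[550.2650737  103.76935676 108.        ]
 [535.42825538 190.89888444 108.        ]] [542.84666454 147.3341206  108.        ] head [516.94228022 147.32613627  86.        ] deck [[615.24976165 -11.60365648  32.        ]
 [572.57610237 239.3768406   32.        ]] billet [[511.38174783  47.11059582  85.        ]
 [482.01254644 218.01635801  85.        ]]
0.16841716655967626 254.58250354981172
0.16866676747712686 88.38374154986245
0.1701822215111174 173.4108691485835
head from post [517.89495786 143.60918252 117.        ] from brk [517.20837971 143.01227482 108.        ] head-top rel bracket -25.545326561149267 4.298078831328944 rel post 14.67842615780972 143.82360172378176
billet to bracket X 47.96272753737456
```

Emit:
{"method": "drive_tool", "body": {"commands": [[[0,40,4,0,0.36],[0,80,8,0,0.36],[30,118,12,0,0.36],[70,127,12,0,0.36],[105,127,12,0,0.36],[120,127,12,0,0.36],[120,127,12,0,0.36]]]}}

```text
t: 8.33
tcp_pos: [514.9, 136.5, 176.6]
orientation: [0.701, -0.061, 0.708, 0.057]
ft_force: [-0.3, -0.2, 0.4]
width: 43.6
```

```bash
python3 - <<'E'
from h import *
s,T=tool(); print(s["t"],s["width"],T.round(3)); np.save("T5.npy",T)
D=np.array([517.4,143.3,63])-T[:3,3]; print("shift",D@T[:3,:3])
c=viewer.capture("wrist"); W=T@c["hand_eye"]; im=c["pixels"]; cv2.imwrite("pics/w5.png",im)
print(proj(c,[[517.4,143.3,86],[542.8,147.4,108]],W))
c=viewer.capture("scene"); cv2.imwrite("pics/s5.png",cv2.resize(c["pixels"][120:330,180:440],None,fx=2.8,fy=2.8))
E
```

```text
8.3333 43.56869245601535 [[-9.00000e-03 -1.65000e-01  9.86000e-01  5.14864e+02]
 [-7.00000e-03  9.86000e-01  1.65000e-01  1.36477e+02]
 [-1.00000e+00 -5.00000e-03 -1.00000e-02  1.76590e+02]
 [ 0.00000e+00  0.00000e+00  0.00000e+00  1.00000e+00]]
shift [113.5151177    6.86783042   4.78676652]
[[329.26031334 258.34101159]
 [329.50907648 305.17741162]]
```

View pics/w5.png

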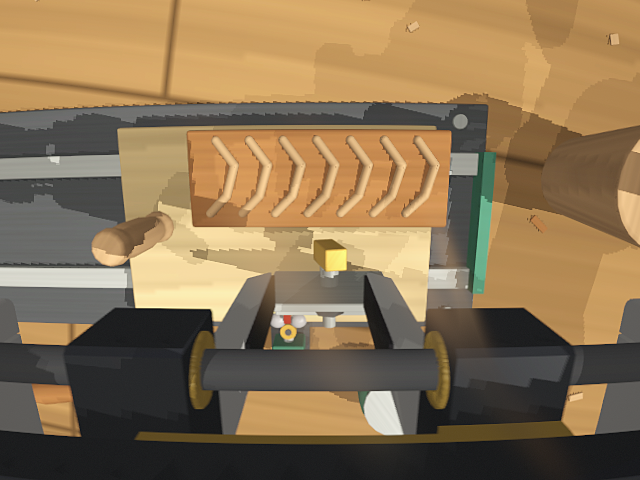

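View pics/s5.png

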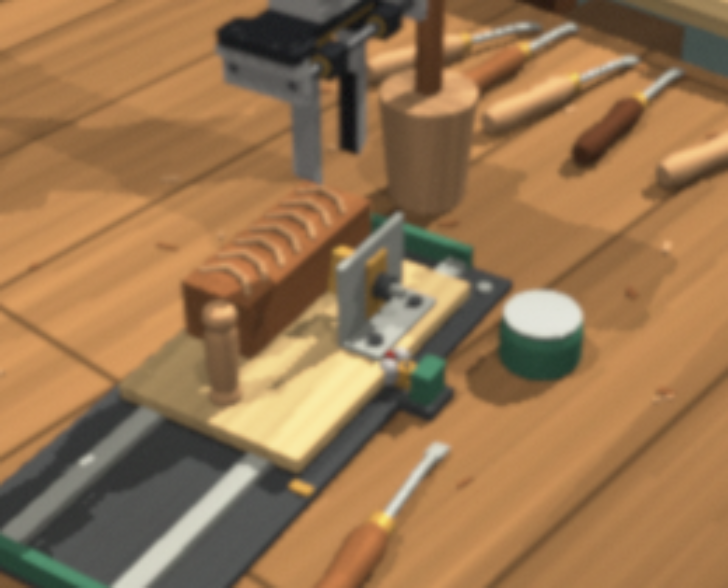

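Emit:
{"method": "drive_tool", "body": {"commands": [[[5,7,4,0,0.36],[20,7,4,0,0.36],[40,7,4,0,0.36],[40,7,4,0,0.36],[40,7,4,0,0.36]]]}}

```text
t: 8.85
tcp_pos: [520.2, 144.5, 141.3]
orientation: [0.703, -0.06, 0.706, 0.057]
ft_force: [-0.1, -0.0, 1.0]
width: 60.5
```

```bash
python3 - <<'E'
from h import *
s,T=tool(); print(s["t"],s["width"],T.round(3))
D=np.array([517.4,143.3,63])-T[:3,3]; print("shift",D@T[:3,:3])
E
```

```text
8.85 60.50775869056275 [[-4.00000e-03 -1.64000e-01  9.86000e-01  5.20243e+02]
 [-4.00000e-03  9.86000e-01  1.64000e-01  1.44493e+02]
 [-1.00000e+00 -3.00000e-03 -5.00000e-03  1.41318e+02]
 [ 0.00000e+00  0.00000e+00  0.00000e+00  1.00000e+00]]
shift [78.33342061 -0.45561581 -2.6368987 ]
```

Emit:
{"method": "drive_tool", "body": {"commands": [[[0,0,-3,0,0.36],[0,0,-3,0,0.36],[12,0,-3,0,0.36],[24,0,-3,0,0.36],[34,0,-3,0,0.36],[42,0,-3,0,0.36],[42,0,-3,0,0.36]]]}}

```text
t: 9.43
tcp_pos: [516.6, 143.7, 98.4]
orientation: [0.703, -0.06, 0.707, 0.057]
ft_force: [-0.6, 0.9, -0.0]
width: 60.0
```

```bash
python3 - <<'E'
from h import *
s,T=tool(); print(s["t"],s["width"],s["ft_force"],T.round(3))
D=np.array([517.4,143.3,63])-T[:3,3]; print("shift",D@T[:3,:3])
c=viewer.capture("wrist"); cv2.imwrite("pics/w6.png",c["pixels"])
E
```

```text
9.4333 60.033729588946926 [-0.60010741  0.93284217 -0.04024571] [[-5.00000e-03 -1.64000e-01  9.86000e-01  5.16623e+02]
 [-5.00000e-03  9.86000e-01  1.64000e-01  1.43676e+02]
 [-1.00000e+00 -4.00000e-03 -6.00000e-03  9.83640e+01]
 [ 0.00000e+00  0.00000e+00  0.00000e+00  1.00000e+00]]
shift [35.36105708 -0.36994137  0.91379291]
```

View pics/w6.png

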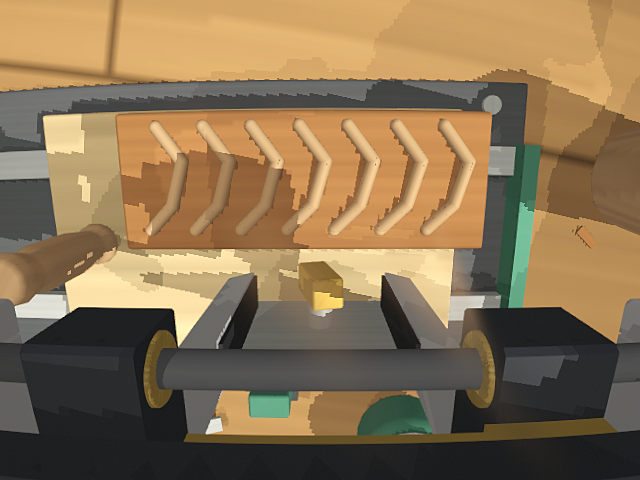

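The head at (322,290) lies centred between the fingers, with the billet and bracket on either side. I'll go on down.

Emit:
{"method": "drive_tool", "body": {"commands": [[[8,0,1,0,0.36],[16,0,1,0,0.36],[24,0,1,0,0.36],[31,0,1,0,0.36],[35,0,1,0,0.36],[35,0,1,0,0.36],[35,0,1,0,0.36]]]}}

```text
t: 10.07
tcp_pos: [517.6, 143.6, 63.8]
orientation: [0.703, -0.06, 0.707, 0.057]
ft_force: [0.3, 0.0, 0.3]
width: 59.8
```

```bash
python3 - <<'E'
from h import *
s,T=tool(); print(s["t"],s["width"],s["ft_force"],T.round(3))
D=np.array([517.4,143.3,63])-T[:3,3]; print("shift",D@T[:3,:3])
c=viewer.capture("wrist"); cv2.imwrite("pics/w7.png",c["pixels"])
E
```

```text
10.0667 59.83832047030175 [0.28570647 0.04962414 0.27924798] [[-5.00000e-03 -1.64000e-01  9.86000e-01  5.17595e+02]
 [-5.00000e-03  9.86000e-01  1.64000e-01  1.43615e+02]
 [-1.00000e+00 -4.00000e-03 -6.00000e-03  6.37960e+01]
 [ 0.00000e+00  0.00000e+00  0.00000e+00  1.00000e+00]]
shift [ 0.79839472 -0.27591238 -0.23887871]
```

View pics/w7.png

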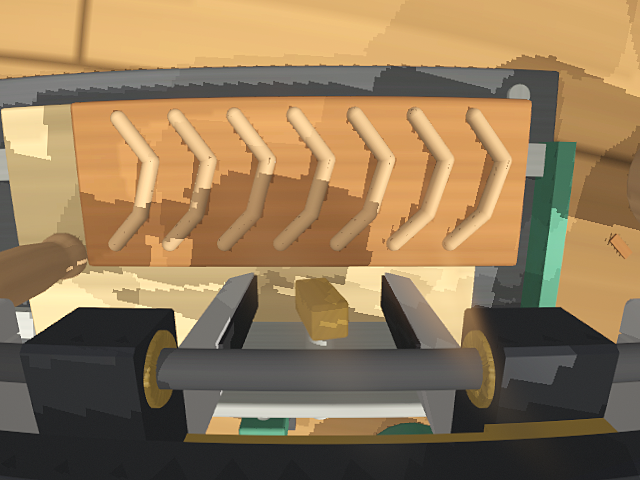

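Emit:
{"method": "drive_tool", "body": {"commands": [[[0,0,0,0,0.6],[0,0,0,0,0.7],[0,0,0,0,0.75],[0,0,0,0,0.8],[0,0,0,0,0.85],[0,0,0,0,0.9],[0,0,0,0,1],[0,0,0,0,1],[0,0,0,0,1],[0,0,0,0,1]]], "squeeze": 30}}

```text
t: 10.95
tcp_pos: [517.8, 143.8, 64.2]
orientation: [0.703, -0.06, 0.707, 0.057]
ft_force: [-0.8, -0.6, 2.3]
width: 16.0
```

```bash
python3 - <<'E'
from h import *
s,T=tool(); print(s["t"],s["width"],s["ft_force"],s["moment"],T.round(3))
c=viewer.capture("wrist"); cv2.imwrite("pics/w8.png",c["pixels"])
c=viewer.capture("scene"); cv2.imwrite("pics/s8.png",cv2.resize(c["pixels"][190:320,200:380],None,fx=4,fy=4,interpolation=cv2.INTER_CUBIC))
print(s["ft_force"])
E
```

```text
10.95 15.951006005293918 [-0.76696691 -0.55647006  2.27914593] [-0.01298452  0.23942333 -0.00039228] [[-5.00000e-03 -1.64000e-01  9.86000e-01  5.17805e+02]
 [-4.00000e-03  9.86000e-01  1.64000e-01  1.43789e+02]
 [-1.00000e+00 -3.00000e-03 -5.00000e-03  6.41760e+01]
 [ 0.00000e+00  0.00000e+00  0.00000e+00  1.00000e+00]]
[-0.76696691 -0.55647006  2.27914593]
```

View pics/w8.png

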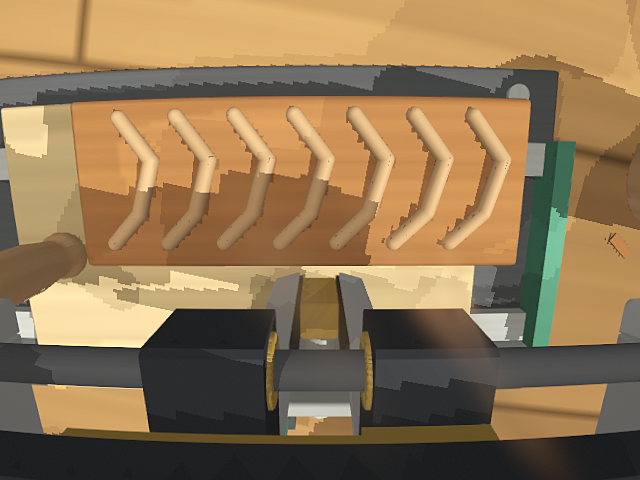

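View pics/s8.png

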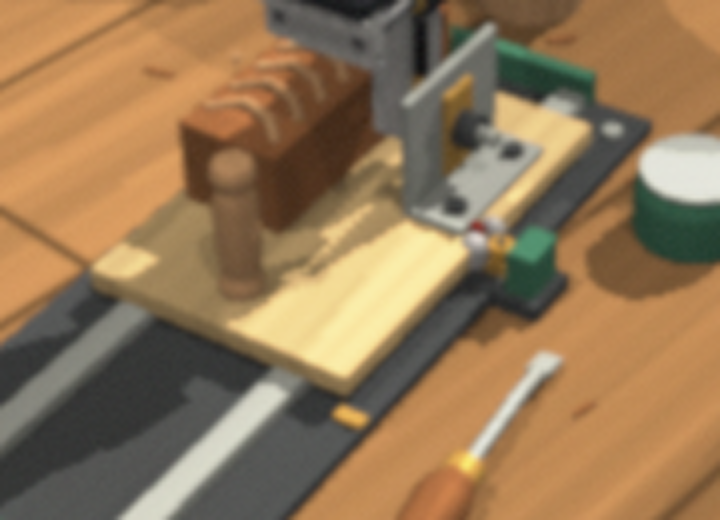

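Emit:
{"method": "drive_tool", "body": {"commands": [[[0,0,0,0,1],[0,0,0,0,1],[0,0,0,0,1],[0,0,0,0,1],[0,0,0,0,1],[0,0,0,0,1]]], "squeeze": 40}}

```text
t: 11.55
tcp_pos: [517.8, 143.8, 64.2]
orientation: [0.703, -0.06, 0.707, 0.057]
ft_force: [-0.7, 0.4, 2.8]
width: 15.9
```

```bash
python3 - <<'E'
from h import *
s,T=tool(); print(s["t"],s["width"],s["ft_force"],s["moment"],s["tcp_pos"])
if abs(s["width"]-16)<1 and np.linalg.norm(s["ft_force"])<6: print(r.close_job())
E
```

```text
11.55 15.87737271959824 [-0.67955878  0.39408325  2.78455521] [0.04970807 0.25872273 0.09038586] [517.8220304  143.75564296  64.16879667]
the job is handed in; nothing more can be done
None
```

The jig is in the detent at the second station, and the gripper is holding the brass bolt head upright. I handed the job in at about 11.6 s.

- **Jig:** I pushed it along the rail with the closed fingers behind the post until the roller snapped in. The push force went from about 4 N to zero. Pictures then showed the roller between the two bumps with the red pointer beside it, and it still looked seated in the pictures after the grip.
- **Bolt head:** I reached down into the gap from above and gripped it across the flats, first at 30 N and then at 40 N. The opening reads 15.9 mm against the 16 mm flats, so it should be upright. The wrist view agrees.
- **Forces:** The wrist force at the end was about 3 N.
- **Other things:** I did not touch the mallet, the gouge or the wax tin.

No check failed. The only disagreement was in the first position estimates, where the top and scene cameras differed by 5 to 7 mm in x. I used the wrist view, which settled it before the grasp.

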